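Find the stamped sample crate and send it to the dispatch line

ROBOT

A 6-joint arm with a two-finger parallel gripper is mounted at the origin on a cart in front of the work surface, level with it; the furniture and walls round the work are solid. World frame = base frame: x ahead of the robot, y to its left, z up, the work surface at z = 0. Lengths are in m, angles in degrees, forces in N, time in s.
With the tool pointing down it reaches from about 0.35 to 0.875 m from the base axis. Payload 4.2 kg.
Tool frame: the origin (TCP) lies midway between the tips of the shut fingers; the grasp point (between the pads) lies 19 mm behind it; z points along the fingers, y is the direction in which the jaws open and shut (so a half turn about z gives the same grasp; the last joint's range is limited). The gripper opens to 87 mm and grips with 3 to 60 N. Pads are 19 mm wide; open, the fingers measure 117 mm over their backs; the gripper's body (75 mm by 190 mm) begins 51 mm behind the grasp point.
Start: joints at [-53.022, 22.042, 0.453, 0, -68.411, -14.817], TCP at [0.236, -0.579, 0.223] pointing down, gripper open.
Joint ranges: [-179.83, 179.83], [-69.29, 118.12], [-61.27, 80.66], [-181.25, 117.63], [-171.15, -9.14], [-177.46, 177.46]. Speed limits (degrees/s): [159.86, 159.86, 180, 180, 180, 180].

INTERFACE

Orientations are given as a 3x3 rotation matrix whose columns are the frame's x, y, z axes.
In Python, from station import r gives the robot as it stands.
- The arm moves only by the tool play_rows, never from a script. Its argument "commands" is a list that holds one entry, the list of rows, each a list of 7 numbers: the shift along the world's x, y, z in m, then the turn, a rotation vector about the world's x, y, z in rad, then the closure, from 0 (fully open) to 1 (shut). A call has 1 to 5 rows; each row is the pose to reach, as a shift and turn from the pose commanded when the call began; what a row does not reach only later rows make up. A row lasts 1/10 s, in which the tool goes at most 50 mm and 8.59 degrees, less where a joint would pass 70% of its speed; a pose out of reach is approached as far as the arm can. A call with a gripper value outside its range is refused whole. The fingers move at their own pace and stop on an object; the grip force is fixed at half the most. Time passes only in rows, so rows that repeat a pose let the fingers close. It gives the time, the measured TCP pose, the force and the opening at its end, in the units of the state.
- r.sense(): the state, without advancing time (a new reading comes with each control period).
- r.capture(name): name is "scene" or "top" or "wrist"; returns a dict with "image" (480x640x3 uint8, red, green, blue), "range_z" (480x640 float32, m along the optical axis (not along the pixel's ray), 0 where there is no reading), "intrinsics" (3x3 intrinsics, pixels), "extrinsics" (4x4, takes a point from camera to world coordinates); the wrist camera has in their place "mount" (4x4, takes a point from camera to tool coordinates, whose origin is the TCP and whose axes are the flange's). Camera axes: x right, y up, looking along -z (the intrinsics and any distortion apply to the point x, -y, -z); pixel columns grow to the right and rows downward; lengths in m; the calibration is good to about 2 mm. A picture is of the moment at which its call begins: read the wrist's pose just before it.
- r.finish_job(): hands the job in, once; it reports no verdict.
The state is a dict: "time_s": time; "joints": joint angles; "joint_velocities": joint speeds; "effort": joint torques, N m; "tcp_pos": TCP position; "ee_rot": TCP orientation; "wrist_force": force on the tool from outside, world axes, zero at the start; "moment": the same for the moment, N m; "gripper_width": opening from 0.0 (shut) to 1.0 (fully open).
Only numpy, scipy, OpenCV 4.12 (cv2) and the standard library are available. Lean on these libraries where they do the work, as an engineer would, in place of code of your own. Each camera call takes 0.05 s, during which the arm holds its last target. There are 200 camera calls.

TASK

Only one of the two blue sample crates carries the round orange stamp underneath. By pushing only, tip the left crate away from you until it rests on its far side with its underside showing, tip it back down flat where it stood, and then do the same with the right crate. Then push the stamped crate along the bench until its far side stands flush against the yellow dispatch rail; leave the other crate standing where it was, never lift a crate off the bench, and disturb nothing else.

Things in the scene. Friction and masses are not known exactly. Their poses are not given: they have to be found in the camera images.
- crate_1: one of two outwardly identical open blue crates, 80 (x) by 110 (y) by 80 mm high, 0.2 to 0.33 kg; four capped sample pots are fixed inside, 18 mm below the rim. Origin: centre of the underside; z up out of the crate; +x points to its far side (away from the robot, within about 20 degrees). One crate starts left of the robot's centre line (y > 0), the other right (y < 0); which is which varies
- crate_2: the other crate, same size, shape and axes. Pushed away near the top of its near side, and followed up and over on an arc about the far bottom edge, a crate tips; past about 53 degrees it falls and rests on its far side, 80 mm high, open top facing away from the robot. From there a push back near its top tips it upright again. Pushed less than 35 mm above the bench, it slides
- crate_1_heel (a point): middle of the far bottom edge of crate_1 (40 mm along +x from its origin), where a black rubber strip grips the bench: the edge about which it tips, and which meets the rail
- crate_2_heel (a point): the same point of crate_2
- stamp (a point): centre of the stamp: an orange ring with an orange dot on a white disc, 68 mm across, in the middle of the underside of one of the two crates (the other's underside is plain blue). Cameras see it only while that crate lies on its far side: it then faces the robot
- rail: the dispatch line: a straight yellow rail 14 mm high, 18 mm deep and 560 mm long, fixed on the bench behind the crates. Origin: middle of the bottom edge of its face towards the robot; its y runs along the rail, its x points away from the robot.
- tape_black: bystander: roll of black tape lying flat between the crates, 66 mm across, 19 mm high; origin at the centre of its underside
- dropper: bystander: amber dropper bottle with white nozzle, 48 mm across, 147 mm high, standing between the crates; origin at the centre of its underside
- mouse: bystander: grey computer mouse, 110 by 62 by 37 mm, at the right; origin at its underside
- jar: bystander: jar with yellow lid, 62 mm across, 78 mm high, at the left; origin at its underside
- viscosity_cup: bystander: grey cone-topped cup, 55 mm across, 63 mm high, at the left; origin at its underside

How it is judged (in metres and radians):
On the way, in this order (a step that is already met when the one before it is completed fails the run):
1. the left crate is tipped onto its far side (leaning over 1.3 rad) while the right one stands flat, both still in their places (far edges within 60 mm) (((world y of crate_1_heel above 0 m and angle between crate_1's own z axis and vertical above 1.3 rad and angle between crate_2's own z axis and vertical below 0.1 rad and distance of each of crate_1_heel, crate_2_heel from where it was at the start of the episode below 0.06 m and height (world z) of crate_1_heel below 0.02 m) or (world y of crate_2_heel above 0 m and angle between crate_2's own z axis and vertical above 1.3 rad and angle between crate_1's own z axis and vertical below 0.1 rad and distance of each of crate_1_heel, crate_2_heel from where it was at the start of the episode below 0.06 m and height (world z) of crate_2_heel below 0.02 m))), for 0.5 s.
2. the right crate is tipped onto its far side (leaning over 1.3 rad) while the left one stands flat again, both still in their places (far edges within 60 mm) (((world y of crate_1_heel below 0 m and angle between crate_1's own z axis and vertical above 1.3 rad and angle between crate_2's own z axis and vertical below 0.1 rad and distance of each of crate_1_heel, crate_2_heel from where it was at the start of the episode below 0.06 m and height (world z) of crate_1_heel below 0.02 m) or (world y of crate_2_heel below 0 m and angle between crate_2's own z axis and vertical above 1.3 rad and angle between crate_1's own z axis and vertical below 0.1 rad and distance of each of crate_1_heel, crate_2_heel from where it was at the start of the episode below 0.06 m and height (world z) of crate_2_heel below 0.02 m))), for 0.5 s.
At the end, for the whole second after the job is handed in: the stamped crate stands flat (within 0.06 rad) and at rest with its far bottom edge within 8 mm of the rail's face and within 0.09 rad of parallel to it, somewhere along the rail's length; the other crate stands flat and at rest with its far edge within 60 mm of where it started (x of crate_1_heel in the frame of rail between -0.008 and 0.006 m and angle between the y axis of crate_1 and the y axis of rail, either way round below 0.09 rad and y of crate_1_heel in the frame of rail between -0.28 and 0.28 m and distance of crate_2_heel from where it was at the start of the episode below 0.06 m and angle between each of crate_1, crate_2's own z axis and vertical below 0.06 rad and linear speed of each of crate_1, crate_2 below 0.02 m/s); the robot touches nothing.
It fails at once if a crate is lifted: its far bottom edge is more than 25 mm above the bench (height (world z) of any of crate_1_heel, crate_2_heel above 0.025 m).
It fails at once if a bystander is shoved more than 20 mm (distance of any of tape_black, dropper, mouse, jar, viscosity_cup from where it was at the start of the episode above 0.02 m).
It also fails if it takes over 72 s, if anything falls off the work surface, if the arm or the gripper's body presses on something with over 40 N, if the wrist force passes 120 N, or if a joint passes its speed limit or range.

## Working session

There is one attempt and no reset: what is moved stays moved. The work goes in short steps, Python scripts to look and compute and a tool call to move; the robot and the scene stay as the last step left them, time stands still between calls to the robot, and variables do not carry over. Pictures are saved under pics/ and viewed, about 8 in all and at most 12, crops included, and the job is handed in when it is done.

Besides the shell and the picture viewer there is one more tool, called after "Request:" as a command line: name --argument value ..., lists and objects as JSON in quotes. play_rows: Moves the arm, as the interface text tells. Its arguments: {"type":"object","properties":{"commands":{"type":"array","items":{"type":"array","items":{"type":"array","items":{"type":"number"}}}}},"required":["commands"]}

```bash
ls; mkdir -p pics
python3 - <<'E'
from station import r
import cv2,numpy as np
s=r.sense();print(s['time_s'],s['tcp_pos'],s['ee_rot'],s['gripper_width'])
for n in('scene','top'):
    c=r.capture(n);np.savez('pics/%s0.npz'%n,**c);cv2.imwrite('pics/%s0.png'%n,c['image'][:,:,::-1])
    print(n,c['intrinsics'],c['extrinsics'],{k for k in c})
E
```

```text
pics
0.0 [ 0.23554936 -0.57826405  0.22145656] [[-9.26196249e-01 -3.77040676e-01 -9.14656793e-04]
 [-3.77041773e-01  9.26194118e-01  1.98920692e-03]
 [ 9.71378183e-05  2.18725981e-03 -9.99997603e-01]] 1.0014320885633186
scene [[496.71511183   0.         319.16246632]
 [  0.         496.71511183 247.8727017 ]
 [  0.           0.           1.        ]] [[-0.70019868  0.56536548 -0.43598587  0.01867999]
 [-0.71393414 -0.55827779  0.42263927  0.59892203]
 [-0.00445557  0.60719666  0.79453909  1.05942072]
 [ 0.          0.          0.          1.        ]] {'image', 'extrinsics', 'range_z', 'intrinsics'}
top [[447.84690111   0.         319.20167089]
 [  0.         447.84690111 236.00206605]
 [  0.           0.           1.        ]] [[ 1.15459897e-03  9.89194740e-01 -1.46602982e-01  3.81020885e-01]
 [-9.99992452e-01  1.68597673e-03  3.50039982e-03  5.83684315e-02]
 [ 3.70974631e-03  1.46597833e-01  9.89189220e-01  1.36323877e+00]
 [ 0.00000000e+00  0.00000000e+00  0.00000000e+00  1.00000000e+00]] {'image', 'extrinsics', 'range_z', 'intrinsics'}
```

View pics/top0.png

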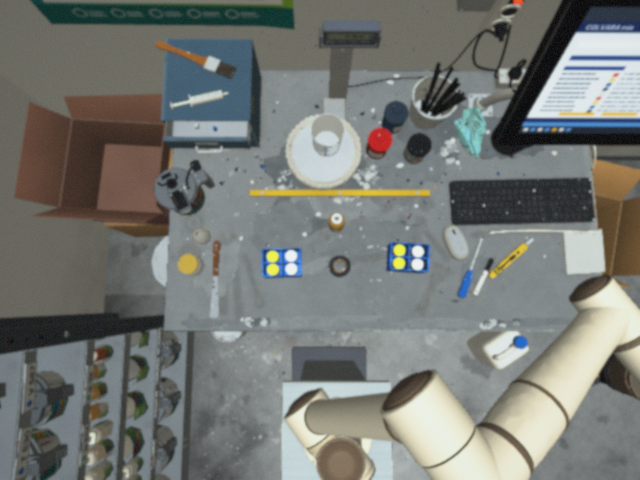

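View pics/scene0.png

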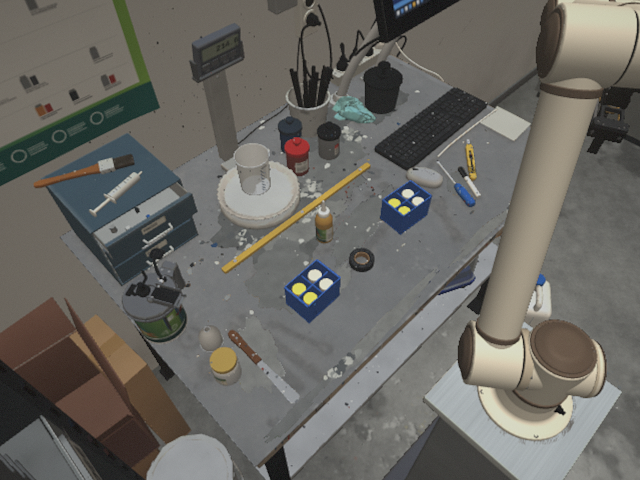

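The top view shows the left crate at about (283,263), the right crate at (409,257) and the rail along row 193 (columns 250–430). The tape is at (340,265), the dropper at (337,220) and the mouse at (456,240). Next I measure them.

```bash
cat > h.py <<'E'
import cv2,numpy as np
def world(c):
    K,E=c['intrinsics'],c['extrinsics'];d=c['range_z'];v,u=np.mgrid[:480,:640]
    P=np.stack([(u-K[0,2])/K[0,0]*d,-(v-K[1,2])/K[1,1]*d,-d],-1)
    return P@E[:3,:3].T+E[:3,3]
def masks(c):
    h=cv2.cvtColor(c['image'],cv2.COLOR_RGB2HSV)
    return cv2.inRange(h,(108,150,60),(125,255,255))>0,h
def rect(P):
    (cx,cy),(w,h),a=cv2.minAreaRect((P[:,:2]*1000).astype(np.float32))
    if w<h: a-=90;w,h=h,w      # a: long-side (y axis) angle
    a=(a-90+90)%180-90         # yaw of crate x axis
    return np.round([cx,cy,w,h,a],1)
def crates(c):
    """top faces: centre mm, size, yaw deg"""
    W=world(c);b,_=masks(c)
    ok=(c['range_z']>0)&(W[...,0]>.3)&(W[...,0]<.9)&(abs(W[...,1])<.35)&(W[...,2]>.015)&(W[...,2]<.2)
    out={}
    for n,s in(('L',1),('R',-1)):
        P=W[b&ok&(W[...,1]*s>0)]
        zt=np.percentile(P[:,2],97) if len(P) else 0
        T=P[P[:,2]>zt-.012]
        out[n]=(len(P),round(zt,4),rect(T),P.min(0).round(3),P.max(0).round(3))
    return out
E
python3 - <<'E'
from h import *
for n in('top','scene'):
    c=dict(np.load('pics/%s0.npz'%n));W=world(c)
    print(n,crates(c))
    _,h=masks(c)
    y=(cv2.inRange(h,(18,130,120),(30,255,255))>0)&(W[...,0]>.6)&(W[...,0]<.85)&(W[...,2]<.03)&(W[...,2]>-.01)&(abs(W[...,1])<.4)
    P=W[y];print('rail',rect(P),P.min(0),P.max(0))
    v=(P[:,2]>.010); Q=P[v]; 
    for lo in np.arange(-.3,.3,.1):
        q=Q[(Q[:,1]>lo)&(Q[:,1]<lo+.1)]
        if len(q):print(lo,np.percentile(q[:,0],[3,50,97]).round(4))
    if n=='top':
        for nm,(u,vv) in dict(tape=(340,265),drop=(337,220),mouse=(456,240),knife=(215,280),knife2=(214,310),jar=(189,264)).items(): print(nm,W[vv,u].round(3))
E
```

```text
top {'L': (195, np.float64(0.0812), array([495.4, 163.3, 110.4,  77.3,   2.1]), array([0.455, 0.109, 0.015]), array([0.534, 0.219, 0.085])), 'R': (278, np.float64(0.0817), array([ 510.6, -205.6,  111.4,   77.4,   -3.3]), array([ 0.47 , -0.263,  0.016]), array([ 0.552, -0.149,  0.084]))}
rail [ 7.176e+02 -9.100e+00  5.557e+02  1.990e+01  1.000e-01] [ 0.70761401 -0.28693607  0.00322379] [0.72760945 0.2687357  0.02189417]
-0.3 [0.7092 0.7164 0.7262]
-0.19999999999999998 [0.7093 0.7165 0.726 ]
-0.09999999999999998 [0.7088 0.7158 0.7257]
5.551115123125783e-17 [0.7087 0.7157 0.7255]
0.10000000000000003 [0.7082 0.7153 0.7253]
0.2 [0.7085 0.7157 0.7249]
tape [ 0.494 -0.01   0.001]
drop [0.611 0.004 0.12 ]
mouse [ 0.567 -0.357  0.033]
knife [0.448 0.368 0.003]
knife2 [0.358 0.367 0.009]
jar [0.49  0.428 0.075]
scene {'L': (318, np.float64(0.0844), array([666.2, 217.3, 466.1, 127.4, -71.6]), array([0.453, 0.105, 0.016]), array([0.869, 0.349, 0.171])), 'R': (255, np.float64(0.0842), array([ 511.4, -209.4,  118.1,   81.1,   -2.3]), array([ 0.468, -0.269,  0.02 ]), array([ 0.554, -0.15 ,  0.086]))}
rail [716.1 -10.1 554.5  20.6   0. ] [ 0.70566466 -0.28731245  0.00423151] [0.72640831 0.26714593 0.02243861]
-0.3 [0.7089 0.7151 0.7249]
-0.19999999999999998 [0.7083 0.7154 0.7246]
-0.09999999999999998 [0.7079 0.7148 0.7244]
5.551115123125783e-17 [0.7075 0.7154 0.7248]
0.10000000000000003 [0.707  0.714  0.7238]
0.2 [0.7066 0.7131 0.722 ]
```

Request:
play_rows --commands '[[[0.032,0.036,0,0,0,-0.077,0.5],[0.064,0.072,0,0,0,-0.154,0.5],[0.096,0.108,0,0,0,-0.232,0.5],[0.128,0.144,0,0,0,-0.309,0.5],[0.16,0.18,0,0,0,-0.387,0.5]]]'

```text
time_s: 0.6
tcp_pos: [0.3965, -0.3971, 0.2222]
ee_rot: [[-1.0, 0.004, -0.0], [0.004, 1.0, 0.0], [0.0, 0.0, -1.0]]
wrist_force: [0.8, -0.7, 0.3]
gripper_width: 0.625
```

Request:
play_rows --commands '[[[0.008,0.048,0,0,0,0,0.5],[0.016,0.096,0,0,0,0,0.5],[0.024,0.144,0,0,0,0,0.5],[0.032,0.192,0,0,0,0,0.5],[0.04,0.24,0,0,0,0,0.5]]]'

```text
time_s: 1.1
tcp_pos: [0.4355, -0.1569, 0.2224]
ee_rot: [[-1.0, 0.0, -0.0], [0.0, 1.0, 0.0], [0.0, 0.0, -1.0]]
wrist_force: [1.2, 0.6, -0.7]
gripper_width: 0.504
```

Request:
play_rows --commands '[[[0,0.048,0,0,0,0,0.5],[0,0.096,0,0,0,0,0.5],[0,0.144,0,0,0,0,0.5],[0,0.192,0,0,0,0,0.5],[0,0.24,0,0,0,0,0.5]]]'

```text
time_s: 1.6
tcp_pos: [0.4351, 0.0831, 0.2225]
ee_rot: [[-1.0, -0.0, -0.0], [-0.0, 1.0, 0.0], [0.0, 0.0, -1.0]]
wrist_force: [0.3, 0.3, 0.2]
gripper_width: 0.501
```

Request:
play_rows --commands '[[[-0.01,0.04,0,0,0,0.035,0.5],[-0.02,0.08,0,0,0,0.035,0.5],[-0.02,0.08,-0.05,0,0,0.035,0.5],[-0.02,0.08,-0.1,0,0,0.035,0.5],[-0.02,0.08,-0.153,0,0,0.035,0.5]]]'

```text
time_s: 2.1
tcp_pos: [0.4155, 0.1618, 0.0714]
ee_rot: [[-0.999, -0.036, 0.002], [-0.036, 0.999, 0.002], [-0.002, 0.001, -1.0]]
wrist_force: [0.0, 0.7, -0.8]
gripper_width: 0.503
```

Request:
play_rows --commands '[[[0.006,0,0,0,0,0,0.5],[0.012,0,0,0,0,0,0.5],[0.018,0,0,0,0,0,0.5],[0.024,0,0,0,0,0,0.5],[0.028,0,0,0,0,0,0.5]]]'

```text
time_s: 2.6
tcp_pos: [0.4453, 0.1618, 0.0745]
ee_rot: [[-0.999, -0.034, 0.003], [-0.034, 0.999, 0.002], [-0.003, 0.002, -1.0]]
wrist_force: [-4.6, 0.5, 3.3]
gripper_width: 0.5
```

Run:
```python
from station import r
from h import *
c=r.capture('scene');cv2.imwrite('pics/s1.png',c['image'][100:400,150:550,::-1])
```

```text
(no output)
```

View pics/s1.png

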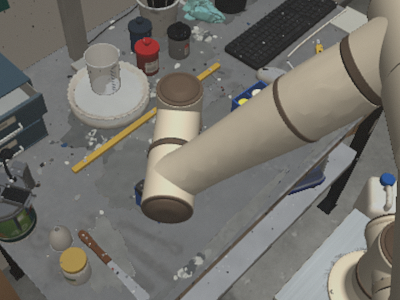

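Request:
play_rows --commands '[[[0.007,0,0.005,0,0,0,0.5],[0.014,0,0.011,0,0,0,0.5],[0.022,0,0.016,0,0,0,0.5],[0.03,0,0.021,0,0,0,0.5],[0.038,0,0.025,0,0,0,0.5]]]'

```text
time_s: 3.15
tcp_pos: [0.4828, 0.1616, 0.0994]
ee_rot: [[-0.999, -0.035, 0.002], [-0.035, 0.999, 0.001], [-0.002, 0.001, -1.0]]
wrist_force: [-3.0, 1.2, 5.3]
gripper_width: 0.504
```

Request:
play_rows --commands '[[[0.009,0,0.003,0,0,0,0.5],[0.018,0,0.0055,0,0,0,0.5],[0.028,0,0.007,0,0,0,0.5],[0.037,0,0.008,0,0,0,0.5],[0.042,0,0.008,0,0,0,0.5]]]'

```text
time_s: 3.65
tcp_pos: [0.525, 0.1613, 0.1057]
ee_rot: [[-0.999, -0.035, 0.001], [-0.035, 0.999, 0.0], [-0.001, 0.0, -1.0]]
wrist_force: [-1.0, 0.6, 0.9]
gripper_width: 0.502
```

Run:
```python
from station import r
from h import *
c=r.capture('wrist');cv2.imwrite('pics/w2.png',c['image'][:,:,::-1])
for n in('top','scene'):
  print(crates(r.capture(n))['L'])
```

```text
(187, np.float64(0.1908), array([489.6, 153.4,  92. ,   5.4,   2.1]), array([0.486, 0.107, 0.047]), array([0.596, 0.214, 0.197]))Traceback (most recent call last):
  File "<stdin>", line 5, in <module>
  File "h.py", line 23, in crates
    out[n]=(len(P),round(zt,4),rect(T),P.min(0).round(3),P.max(0).round(3))
                                       ~~~~~^^^
    return umr_minimum(a, axis, None, out, keepdims, initial, where)
ValueError: zero-size array to reduction operation minimum which has no identity
```

View pics/w2.png

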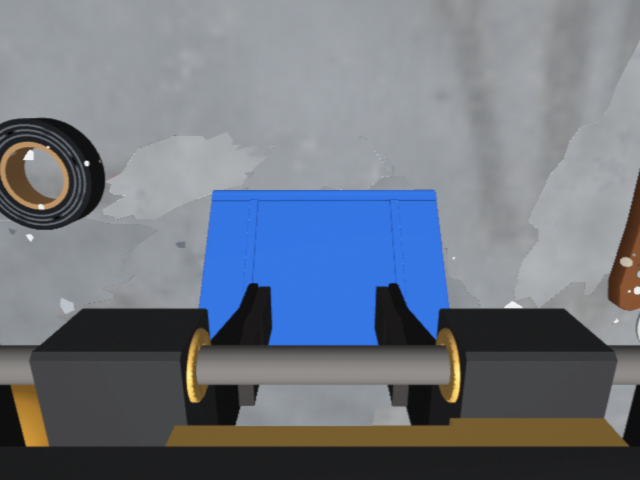

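The wrist view shows the crate's near face leaning about 50°, with the fingers in contact (rows 285–400). I keep following it over.

Request:
play_rows --commands '[[[0.006,0,0,0,0,0,0.5],[0.012,0,-0.001,0,0,0,0.5],[0.018,0,-0.003,0,0,0,0.5],[0.024,0,-0.005,0,0,0,0.5],[0.03,0,-0.007,0,0,0,0.5]]]'

```text
time_s: 4.3
tcp_pos: [0.5543, 0.1612, 0.0982]
ee_rot: [[-0.999, -0.035, -0.0], [-0.035, 0.999, -0.0], [0.0, -0.0, -1.0]]
wrist_force: [-0.2, 0.0, 0.3]
gripper_width: 0.499
```

Request:
play_rows --commands '[[[0,0,0,0,0,0,0.5],[0,0,0.02,0,0,0,0.5],[-0.04,0,0.06,0,0,0,0.5],[-0.08,0,0.1,0,0,0,0.5],[-0.12,0,0.12,0,0,0,0.5]]]'

```text
time_s: 4.8
tcp_pos: [0.4401, 0.1615, 0.2166]
ee_rot: [[-0.999, -0.034, 0.002], [-0.034, 0.999, 0.001], [-0.002, 0.001, -1.0]]
wrist_force: [-0.1, 1.4, 1.1]
gripper_width: 0.499
```

Run:
```python
from station import r
from h import *
c=r.capture('wrist');cv2.imwrite('pics/w3.png',c['image'][:,:,::-1])
c=r.capture('top');print(crates(c)['L'])
```

```text
(468, np.float64(0.0836), array([5.762e+02, 1.663e+02, 1.081e+02, 8.090e+01, 5.000e-01]), array([0.535, 0.112, 0.033]), array([0.617, 0.22 , 0.088]))
```

View pics/w3.png

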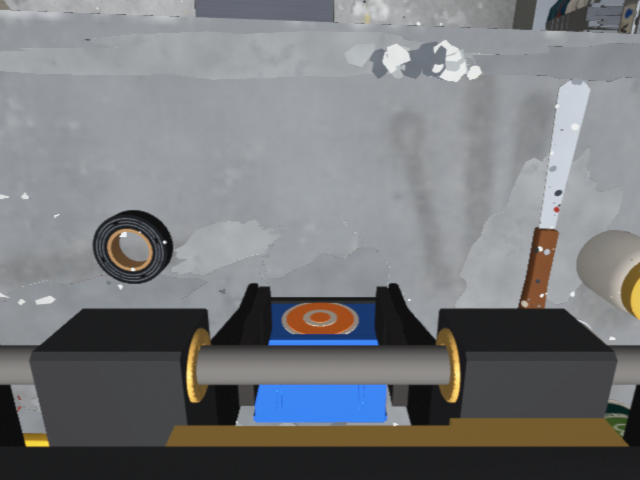

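Left crate is stamped: the orange ring is at (320,319), and the crate lies at x 0.536–0.616. I go over it and push it back.

Request:
play_rows --commands '[[[0.045,0.001,0,0,0,0,0.5],[0.09,0.002,0,0,0,0,0.5],[0.135,0.003,0,0,0,0,0.5],[0.18,0.004,0,0,0,0,0.5],[0.222,0.004,0,0,0,0,0.5]]]'

```text
time_s: 5.4
tcp_pos: [0.664, 0.1649, 0.2136]
ee_rot: [[-0.999, -0.035, -0.001], [-0.035, 0.999, -0.0], [0.001, -0.0, -1.0]]
wrist_force: [0.5, 1.2, 0.5]
gripper_width: 0.502
```

Request:
play_rows --commands '[[[0,0,-0.04,0,0,0,0.5],[0,0,-0.08,0,0,0,0.5],[0,0,-0.12,0,0,0,0.5],[0,0,-0.154,0,0,0,0.5],[-0.01,0,-0.154,0,0,0,0.5]]]'

```text
time_s: 5.9
tcp_pos: [0.6487, 0.1633, 0.0536]
ee_rot: [[-0.999, -0.033, -0.012], [-0.033, 0.999, -0.005], [0.012, -0.004, -1.0]]
wrist_force: [-0.7, -0.5, 0.9]
gripper_width: 0.501
```

Request:
play_rows --commands '[[[-0.01,0,0,0,0,0,0.5],[-0.02,0,0.005,0,0,0,0.5],[-0.028,0,0.012,0,0,0,0.5],[-0.036,0,0.018,0,0,0,0.5],[-0.044,0,0.023,0,0,0,0.5]]]'

```text
time_s: 6.4
tcp_pos: [0.6088, 0.1658, 0.0867]
ee_rot: [[-0.999, -0.035, 0.005], [-0.035, 0.999, 0.002], [-0.005, 0.002, -1.0]]
wrist_force: [1.5, 0.3, 1.0]
gripper_width: 0.498
```

Request:
play_rows --commands '[[[-0.008,0,0.004,0,0,0,0.5],[-0.016,0,0.008,0,0,0,0.5],[-0.025,0,0.011,0,0,0,0.5],[-0.034,0,0.013,0,0,0,0.5],[-0.042,0,0.015,0,0,0,0.5]]]'

```text
time_s: 6.9
tcp_pos: [0.5648, 0.165, 0.0985]
ee_rot: [[-0.999, -0.035, -0.001], [-0.035, 0.999, -0.0], [0.001, -0.0, -1.0]]
wrist_force: [-0.2, -0.7, 0.0]
gripper_width: 0.499
```

Request:
play_rows --commands '[[[-0.007,0,0.001,0,0,0,0.5],[-0.014,0,0.001,0,0,0,0.5],[-0.02,0,0.001,0,0,0,0.5],[-0.024,0,0.001,0,0,0,0.5],[-0.026,0,0.001,0,0,0,0.5]]]'

```text
time_s: 7.4
tcp_pos: [0.5397, 0.1652, 0.0997]
ee_rot: [[-0.999, -0.035, -0.0], [-0.035, 0.999, -0.0], [0.0, -0.0, -1.0]]
wrist_force: [0.9, -0.3, -0.1]
gripper_width: 0.505
```

Run:
```python
from station import r
from h import *
print(r.sense()['tcp_pos'])
c=r.capture('top');print(crates(c)['L'])
c=r.capture('wrist');cv2.imwrite('pics/w4.png',c['image'][:,:,::-1])
```

```text
[0.53967579 0.16519889 0.09974434]
(125, np.float64(0.0822), array([487.3, 163.3, 109.6,  58.3,   0.9]), array([0.458, 0.109, 0.016]), array([0.517, 0.218, 0.18 ]))
```

Request:
play_rows --commands '[[[0,0,0.05,0,0,0,0.5],[-0.01,0,0.1,0,0,0,0.5],[-0.04,-0.03,0.12,0,0,-0.02,0.5],[-0.07,-0.065,0.12,0,0,-0.05,0.5],[-0.1,-0.1,0.12,0,0,-0.093,0.5]]]'

```text
time_s: 8.0
tcp_pos: [0.4395, 0.0645, 0.2206]
ee_rot: [[-0.998, 0.059, 0.002], [0.059, 0.998, 0.001], [-0.002, 0.001, -1.0]]
wrist_force: [1.1, -0.3, 0.1]
gripper_width: 0.5
```

Request:
play_rows --commands '[[[-0.005,-0.048,0,0,0,0,0.5],[-0.01,-0.096,0,0,0,0,0.5],[-0.012,-0.144,0,0,0,0,0.5],[-0.014,-0.192,0,0,0,0,0.5],[-0.015,-0.24,0,0,0,0,0.5]]]'

```text
time_s: 8.5
tcp_pos: [0.4248, -0.1768, 0.2203]
ee_rot: [[-0.998, 0.058, 0.001], [0.058, 0.998, -0.0], [-0.001, -0.0, -1.0]]
wrist_force: [1.0, 0.5, 0.6]
gripper_width: 0.499
```

Run:
```python
from station import r
from h import *
print(r.sense()['tcp_pos'])
c=r.capture('top');print(crates(c))
```

```text
[ 0.424843   -0.17675184  0.22028176]
{'L': (192, np.float64(0.0819), array([496.2, 163.1, 109.9,  77.4,   1.9]), array([0.458, 0.109, 0.015]), array([0.537, 0.219, 0.086])), 'R': (116, np.float64(0.0808), array([ 534.7, -206.1,  111. ,   32.5,   -1. ]), array([ 0.517, -0.262,  0.022]), array([ 0.552, -0.15 ,  0.083]))}
```

Request:
play_rows --commands '[[[0.003,-0.029,-0.02,0,0,0,0.5],[0.003,-0.029,-0.06,0,0,0,0.5],[0.003,-0.029,-0.1,0,0,0,0.5],[0.003,-0.029,-0.13,0,0,0,0.5],[0.003,-0.029,-0.149,0,0,0,0.5]]]'

```text
time_s: 9.05
tcp_pos: [0.4269, -0.2039, 0.0685]
ee_rot: [[-0.998, 0.059, -0.003], [0.059, 0.998, 0.001], [0.003, 0.0, -1.0]]
wrist_force: [0.1, -0.2, 0.6]
gripper_width: 0.503
```

Request:
play_rows --commands '[[[0.008,0,0,0,0,0,0.5],[0.016,0,0,0,0,0,0.5],[0.022,0,0,0,0,0,0.5],[0.028,0,0,0,0,0,0.5],[0.032,0,0,0,0,0,0.5]]]'

```text
time_s: 9.55
tcp_pos: [0.4615, -0.2038, 0.0718]
ee_rot: [[-0.998, 0.058, 0.002], [0.058, 0.998, -0.0], [-0.002, -0.0, -1.0]]
wrist_force: [-0.6, -0.1, -0.4]
gripper_width: 0.497
```

Request:
play_rows --commands '[[[0.007,0,0.005,0,0,0,0.5],[0.014,0,0.011,0,0,0,0.5],[0.022,0,0.016,0,0,0,0.5],[0.03,0,0.021,0,0,0,0.5],[0.038,0,0.025,0,0,0,0.5]]]'

```text
time_s: 10.05
tcp_pos: [0.4996, -0.2041, 0.0971]
ee_rot: [[-0.998, 0.058, 0.002], [0.058, 0.998, -0.001], [-0.003, -0.001, -1.0]]
wrist_force: [-1.8, -2.4, 2.3]
gripper_width: 0.501
```

Request:
play_rows --commands '[[[0.009,0,0.003,0,0,0,0.5],[0.018,0,0.0055,0,0,0,0.5],[0.028,0,0.007,0,0,0,0.5],[0.037,0,0.008,0,0,0,0.5],[0.042,0,0.008,0,0,0,0.5]]]'

```text
time_s: 10.55
tcp_pos: [0.5414, -0.2035, 0.1034]
ee_rot: [[-0.998, 0.058, 0.001], [0.058, 0.998, 0.0], [-0.001, 0.0, -1.0]]
wrist_force: [-0.1, 0.3, 0.6]
gripper_width: 0.5
```

Request:
play_rows --commands '[[[0.006,0,0,0,0,0,0.5],[0.012,0,-0.001,0,0,0,0.5],[0.018,0,-0.003,0,0,0,0.5],[0.024,0,-0.005,0,0,0,0.5],[0.03,0,-0.007,0,0,0,0.5]]]'

```text
time_s: 11.05
tcp_pos: [0.5704, -0.2038, 0.0965]
ee_rot: [[-0.998, 0.058, -0.0], [0.058, 0.998, 0.0], [0.0, 0.0, -1.0]]
wrist_force: [-0.3, 0.5, 0.2]
gripper_width: 0.495
```

Request:
play_rows --commands '[[[0,0,0,0,0,0,0.5],[0,0,0.02,0,0,0,0.5],[-0.04,0,0.06,0,0,0,0.5],[-0.08,0,0.1,0,0,0,0.5],[-0.12,0,0.12,0,0,0,0.5]]]'

```text
time_s: 11.55
tcp_pos: [0.4563, -0.204, 0.215]
ee_rot: [[-0.998, 0.058, 0.002], [0.058, 0.998, -0.001], [-0.002, -0.001, -1.0]]
wrist_force: [0.3, 0.2, 1.6]
gripper_width: 0.501
```

Run:
```python
from station import r
from h import *
print(r.sense()['tcp_pos'])
c=r.capture('top');print(crates(c))
c=r.capture('wrist');cv2.imwrite('pics/w5.png',c['image'][:,:,::-1])
```

```text
[ 0.45628492 -0.20403163  0.21495445]
{'L': (196, np.float64(0.0814), array([496.3, 163.3, 110.6,  77. ,   1.6]), array([0.458, 0.108, 0.016]), array([0.536, 0.219, 0.086])), 'R': (620, np.float64(0.0829), array([ 602.3, -210.7,  109. ,   61.7,   -4. ]), array([ 0.568, -0.267,  0.036]), array([ 0.635, -0.156,  0.086]))}
```

View pics/w5.png

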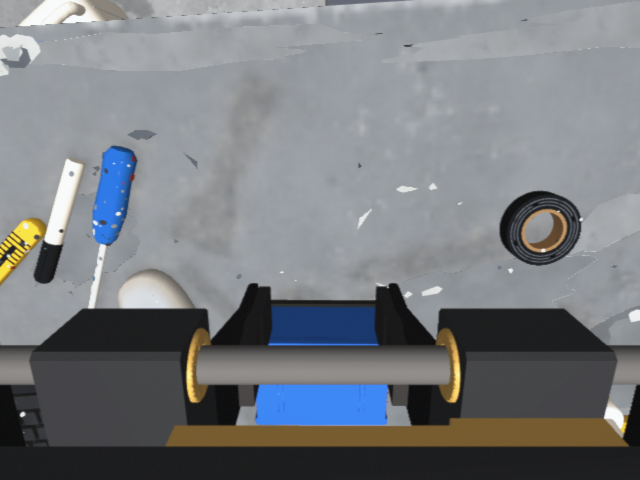

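The right crate's underside is plain blue (320,325); it lies with its far rim at x≈0.633. I tip it back the same way.

Request:
play_rows --commands '[[[0.045,-0.001,0,0,0,0,0.5],[0.09,-0.002,0,0,0,0,0.5],[0.135,-0.004,0,0,0,0,0.5],[0.18,-0.006,0,0,0,0,0.5],[0.22,-0.006,0,0,0,0,0.5]]]'

```text
time_s: 12.15
tcp_pos: [0.6784, -0.2099, 0.2117]
ee_rot: [[-0.998, 0.058, -0.001], [0.058, 0.998, 0.0], [0.001, 0.0, -1.0]]
wrist_force: [-0.3, -0.6, 0.6]
gripper_width: 0.5
```

Request:
play_rows --commands '[[[0,0,-0.04,0,0,0,0.5],[0,0,-0.08,0,0,0,0.5],[0,0,-0.12,0,0,0,0.5],[0,0,-0.152,0,0,0,0.5],[-0.01,0,-0.152,0,0,0,0.5]]]'

```text
time_s: 12.65
tcp_pos: [0.6629, -0.2089, 0.0537]
ee_rot: [[-0.998, 0.059, -0.012], [0.059, 0.998, 0.002], [0.012, 0.002, -1.0]]
wrist_force: [-0.7, 0.9, -0.4]
gripper_width: 0.5
```

Request:
play_rows --commands '[[[-0.01,0,0,0,0,0,0.5],[-0.02,0,0.005,0,0,0,0.5],[-0.028,0,0.012,0,0,0,0.5],[-0.036,0,0.018,0,0,0,0.5],[-0.044,0,0.023,0,0,0,0.5]]]'

```text
time_s: 13.15
tcp_pos: [0.6231, -0.2099, 0.0869]
ee_rot: [[-0.998, 0.058, 0.005], [0.058, 0.998, -0.001], [-0.005, -0.0, -1.0]]
wrist_force: [1.4, -0.8, 0.7]
gripper_width: 0.499
```

Request:
play_rows --commands '[[[-0.008,0,0.004,0,0,0,0.5],[-0.016,0,0.008,0,0,0,0.5],[-0.025,0,0.011,0,0,0,0.5],[-0.034,0,0.013,0,0,0,0.5],[-0.042,0,0.015,0,0,0,0.5]]]'

```text
time_s: 13.65
tcp_pos: [0.579, -0.2098, 0.0988]
ee_rot: [[-0.998, 0.058, -0.001], [0.058, 0.998, 0.0], [0.001, 0.0, -1.0]]
wrist_force: [0.5, -0.3, -0.0]
gripper_width: 0.5
```

Request:
play_rows --commands '[[[-0.007,0,0.001,0,0,0,0.5],[-0.014,0,0.001,0,0,0,0.5],[-0.02,0,0.001,0,0,0,0.5],[-0.026,0,0.001,0,0,0,0.5],[-0.03,0,0.001,0,0,0,0.5]]]'

```text
time_s: 14.15
tcp_pos: [0.5498, -0.2098, 0.1]
ee_rot: [[-0.998, 0.058, -0.0], [0.058, 0.998, 0.0], [0.0, 0.0, -1.0]]
wrist_force: [-0.3, -0.4, -0.1]
gripper_width: 0.504
```

Run:
```python
from station import r
from h import *
print(r.sense()['tcp_pos'])
c=r.capture('top');print(crates(c))
```

```text
[ 0.54980798 -0.20977675  0.09995899]
{'L': (193, np.float64(0.083), array([496.3, 162.9, 110.3,  77.4,   2.3]), array([0.458, 0.108, 0.016]), array([0.537, 0.219, 0.087])), 'R': (183, np.float64(0.0821), array([ 498.1, -204.7,  111.6,   55.8,   -3.3]), array([ 0.468, -0.261,  0.016]), array([ 0.532, -0.15 ,  0.188]))}
```

Request:
play_rows --commands '[[[0,0,0.05,0,0,0,0.3],[-0.01,0,0.1,0,0,0,0.3],[-0.05,0.02,0.11,0,0,0.02,0.3],[-0.09,0.045,0.11,0,0,0.04,0.3],[-0.13,0.07,0.11,0,0,0.058,0.3]]]'

```text
time_s: 14.7
tcp_pos: [0.4193, -0.1393, 0.2104]
ee_rot: [[-1.0, 0.001, 0.001], [0.001, 1.0, 0.0], [-0.001, 0.0, -1.0]]
wrist_force: [0.1, 1.7, 0.2]
gripper_width: 0.695
```

Request:
play_rows --commands '[[[-0.002,0.048,0,0,0,0,0.3],[-0.004,0.096,0,0,0,0,0.3],[-0.006,0.144,0,0,0,0,0.3],[-0.008,0.192,0,0,0,0,0.3],[-0.01,0.24,0,0,0,0,0.3]]]'

```text
time_s: 15.2
tcp_pos: [0.41, 0.1022, 0.2106]
ee_rot: [[-1.0, -0.0, 0.001], [-0.0, 1.0, 0.001], [-0.001, 0.001, -1.0]]
wrist_force: [0.5, -0.3, 0.6]
gripper_width: 0.701
```

Request:
play_rows --commands '[[[0,0.03,0,0,-0.06,0,0.3],[0,0.062,-0.03,0,-0.12,0,0.3],[0,0.062,-0.07,0,-0.18,0,0.3],[0,0.062,-0.115,0,-0.26,0,0.3],[0,0.062,-0.155,0,-0.26,0,0.3]]]'

```text
time_s: 15.7
tcp_pos: [0.4195, 0.1578, 0.0841]
ee_rot: [[-0.964, 0.004, 0.265], [0.001, 1.0, -0.013], [-0.265, -0.012, -0.964]]
wrist_force: [2.4, -1.4, 0.8]
gripper_width: 0.703
```

Run:
```python
from station import r
from h import *
s=r.sense();print(s['tcp_pos'],s['ee_rot'])
c=r.capture('top');
try: print(crates(c))
except Exception as e: print(e)
```

```text
[0.4194842  0.15778159 0.08405964] [[-9.64160028e-01  3.96769692e-03  2.65291723e-01]
 [ 6.29906939e-04  9.99919591e-01 -1.26654792e-02]
 [-2.65320644e-01 -1.20444396e-02 -9.64085000e-01]]
{'L': (195, np.float64(0.0817), array([496.4, 163.2, 110.2,  77. ,   1.8]), array([0.458, 0.109, 0.016]), array([0.536, 0.219, 0.085])), 'R': (292, np.float64(0.0815), array([ 509.4, -205.3,  111.6,   78.9,   -3.5]), array([ 0.47 , -0.262,  0.016]), array([ 0.552, -0.15 ,  0.086]))}
```

Request:
play_rows --commands '[[[0,0,0,0,0,0,0.3],[0,0,0,0,0,0,0.3]]]'

```text
time_s: 15.95
tcp_pos: [0.4233, 0.1578, 0.0872]
ee_rot: [[-0.963, 0.01, 0.269], [0.007, 1.0, -0.012], [-0.269, -0.01, -0.963]]
wrist_force: [0.3, -0.3, 0.2]
gripper_width: 0.703
```

Request:
play_rows --commands '[[[0,0.005,-0.02,0.012,0,0.01,0.3],[0,0.005,-0.035,0.012,0,0.01,0.3],[0,0.005,-0.05,0.012,0,0.01,0.3],[0,0.005,-0.067,0.012,0,0.01,0.3],[0,0.005,-0.067,0.012,0,0.01,0.3]]]'

```text
time_s: 16.45
tcp_pos: [0.4304, 0.162, 0.043]
ee_rot: [[-0.974, -0.004, 0.227], [-0.004, 1.0, 0.001], [-0.227, 0.0, -0.974]]
wrist_force: [-0.2, -0.8, 0.7]
gripper_width: 0.703
```

Run:
```python
from station import r
s=r.sense();print(s['joints'],s['tcp_pos'],s['wrist_force'])
```

```text
[  39.3268833    14.34221573  -58.32991065   49.5202862   -10.81849735
 -177.38271293] [0.4304288  0.16196803 0.04296334] [-0.20892124 -0.76735671  0.70071276]
```

Request:
play_rows --commands '[[[-0.003,0,0.03,0,0.03,0,0.3],[-0.006,0,0.06,0,0.06,0,0.3],[-0.006,0,0.09,0,0.09,0,0.3],[-0.006,0,0.11,0,0.12,0,0.3],[-0.006,0,0.11,0,0.15,0,0.3]]]'

```text
time_s: 16.95
tcp_pos: [0.4257, 0.1657, 0.1586]
ee_rot: [[-0.996, -0.008, 0.085], [-0.007, 1.0, 0.012], [-0.086, 0.011, -0.996]]
wrist_force: [1.1, 0.6, 0.2]
gripper_width: 0.7
```

Run:
```python
from station import r
s=r.sense();print(s['joints'],s['tcp_pos'],s['ee_rot'][:,2])
```

```text
[  43.79196818    6.75254125  -32.3871659     3.98483385  -46.9258695
 -136.01070875] [0.42567641 0.16570533 0.15862865] [ 0.0854642   0.0116126  -0.99627357]
```

Request:
play_rows --commands '[[[0,-0.001,-0.03,0,0,0,0.3],[0,-0.002,-0.06,0,0,0,0.3],[0,-0.003,-0.09,0,0,0,0.3],[0,-0.003,-0.12,0,0,0,0.3],[0,-0.003,-0.138,0,0,0,0.3]]]'

```text
time_s: 17.45
tcp_pos: [0.4224, 0.1584, 0.0137]
ee_rot: [[-0.997, -0.005, 0.077], [-0.005, 1.0, 0.001], [-0.077, 0.0, -0.997]]
wrist_force: [0.6, -0.9, -0.3]
gripper_width: 0.697
```

Run:
```python
from station import r
s=r.sense();print(s['joints'],s['tcp_pos'],s['ee_rot'][:,2],s['wrist_force'])
```

```text
[  43.28289323   20.39107057  -43.96292162    7.77557545  -22.60384901
 -140.11908964] [0.42240036 0.1584267  0.01365069] [ 7.66053879e-02  7.14022642e-04 -9.97061234e-01] [ 0.63557723 -0.88241741 -0.30787872]
```

Request:
play_rows --commands '[[[0.01,0.003,0.002,0,0,0,0.3],[0.02,0.004,0.002,0,0,0,0.3],[0.03,0.004,0.002,0,0,0,0.3],[0.038,0.004,0.002,0,0,0,0.3],[0.045,0.004,0.002,0,0,0,0.3]]]'

```text
time_s: 17.95
tcp_pos: [0.4687, 0.1625, 0.0181]
ee_rot: [[-0.997, -0.005, 0.079], [-0.005, 1.0, 0.002], [-0.079, 0.001, -0.997]]
wrist_force: [-4.8, -0.8, 4.4]
gripper_width: 0.698
```

Request:
play_rows --commands '[[[0.008,0,0,0,0,0,0.3],[0.016,0,0,0,0,0,0.3],[0.024,0,0,0,0,0,0.3],[0.032,0,0,0,0,0,0.3],[0.04,0,0,0,0,0,0.3]]]'

```text
time_s: 18.45
tcp_pos: [0.508, 0.1621, 0.0178]
ee_rot: [[-0.997, -0.005, 0.077], [-0.005, 1.0, 0.001], [-0.077, 0.001, -0.997]]
wrist_force: [-5.9, 0.3, 4.8]
gripper_width: 0.702
```

Run:
```python
from station import r
from h import *
s=r.sense();print(s['tcp_pos'],s['ee_rot'][:,2],s['wrist_force'])
c=r.capture('top');
try: print(crates(c))
except Exception as e: print(e)
```

```text
[0.50801171 0.16207263 0.01775396] [ 7.74256073e-02  8.94080065e-04 -9.96997731e-01] [-5.85819922  0.32429827  4.77170912]
{'L': (83, np.float64(0.0812), array([5.766e+02, 1.603e+02, 1.076e+02, 3.830e+01, 4.000e-01]), array([0.556, 0.106, 0.02 ]), array([0.596, 0.214, 0.081])), 'R': (297, np.float64(0.0814), array([ 509.3, -205.1,  111.5,   78.8,   -3.2]), array([ 0.468, -0.261,  0.016]), array([ 0.551, -0.149,  0.084]))}
```

Request:
play_rows --commands '[[[0.009,0,0,0,0,0,0.3],[0.018,0,0,0,0,0,0.3],[0.027,0,0,0,0,0,0.3],[0.036,0,0,0,0,0,0.3],[0.045,0,0,0,0,0,0.3]]]'

```text
time_s: 19.0
tcp_pos: [0.5539, 0.1627, 0.0174]
ee_rot: [[-0.997, -0.006, 0.078], [-0.006, 1.0, 0.002], [-0.078, 0.001, -0.997]]
wrist_force: [-4.9, -0.4, 3.6]
gripper_width: 0.704
```

Request:
play_rows --commands '[[[0.009,0,0,0,0,0,0.3],[0.018,0,0,0,0,0,0.3],[0.027,0,0,0,0,0,0.3],[0.036,0,0,0,0,0,0.3],[0.045,0,0,0,0,0,0.3]]]'

```text
time_s: 19.5
tcp_pos: [0.5989, 0.1627, 0.0174]
ee_rot: [[-0.997, -0.006, 0.078], [-0.006, 1.0, 0.002], [-0.078, 0.001, -0.997]]
wrist_force: [-4.8, 0.6, 4.8]
gripper_width: 0.705
```

Request:
play_rows --commands '[[[0.003,0,0,0,0,0,0.3],[0.006,0,0,0,0,0,0.3],[0.009,0,0,0,0,0,0.3],[0.012,0,0,0,0,0,0.3],[0.014,0,0,0,0,0,0.3]]]'

```text
time_s: 20.0
tcp_pos: [0.6126, 0.1628, 0.0173]
ee_rot: [[-0.997, -0.006, 0.079], [-0.006, 1.0, 0.002], [-0.079, 0.001, -0.997]]
wrist_force: [-5.0, -0.1, 1.7]
gripper_width: 0.699
```

Run:
```python
from station import r
from h import *
s=r.sense();print(s['tcp_pos'],s['ee_rot'][:,2],s['wrist_force'])
c=r.capture('top');
try: print(crates(c))
except Exception as e: print(e)
```

```text
[0.61257533 0.16279783 0.01726077] [ 0.07907693  0.00182813 -0.99686684] [-4.98134724 -0.13632906  1.6780534 ]
{'L': (40, np.float64(0.0814), array([685.9, 125.4,  67.5,  28.7, -37.2]), array([0.654, 0.107, 0.019]), array([0.701, 0.164, 0.082])), 'R': (281, np.float64(0.0804), array([ 509.4, -205.5,  111.1,   78.3,   -3.1]), array([ 0.47 , -0.262,  0.017]), array([ 0.551, -0.149,  0.086]))}
```

Request:
play_rows --commands '[[[0.001,0,0,0,0,0,0.3],[0.002,0,0,0,0,0,0.3],[0.003,0,0,0,0,0,0.3],[0.004,0,0,0,0,0,0.3],[0.005,0,0,0,0,0,0.3]]]'

```text
time_s: 20.55
tcp_pos: [0.6175, 0.1628, 0.0173]
ee_rot: [[-0.997, -0.006, 0.079], [-0.006, 1.0, 0.002], [-0.079, 0.001, -0.997]]
wrist_force: [-2.3, 0.1, 1.6]
gripper_width: 0.696
```

Request:
play_rows --commands '[[[0.001,0,0,0,0,0,0.3],[0.002,0,0,0,0,0,0.3],[0.002,0,0,0,0,0,0.3]]]'

```text
time_s: 20.85
tcp_pos: [0.6178, 0.1627, 0.0173]
ee_rot: [[-0.997, -0.006, 0.076], [-0.005, 1.0, 0.001], [-0.076, 0.001, -0.997]]
wrist_force: [-8.6, 2.4, 4.8]
gripper_width: 0.7
```

Request:
play_rows --commands '[[[0.001,0,0,0,0,0,0.3],[0.001,0,0,0,0,0,0.3],[0.001,0,0,0,0,0,0.3]]]'

```text
time_s: 21.15
tcp_pos: [0.6179, 0.1627, 0.0173]
ee_rot: [[-0.997, -0.006, 0.074], [-0.006, 1.0, 0.001], [-0.074, 0.0, -0.997]]
wrist_force: [-10.9, 2.8, 7.0]
gripper_width: 0.699
```

Request:
play_rows --commands '[[[-0.006,0,0,0,0,0,0.3],[-0.02,0,0,0,0,0,0.3],[-0.05,0,0,0,0,0,0.3],[-0.09,0,0,0,0,0,0.3],[-0.13,0,0.03,0,0,0,0.3]]]'

```text
time_s: 21.65
tcp_pos: [0.4883, 0.1618, 0.0447]
ee_rot: [[-0.997, -0.005, 0.075], [-0.005, 1.0, -0.001], [-0.075, -0.001, -0.997]]
wrist_force: [-0.8, 0.6, 1.0]
gripper_width: 0.699
```

Request:
play_rows --commands '[[[-0.02,-0.02,0.04,0,0,0,0.3],[-0.03,-0.04,0.08,0,0,0,0.3],[-0.04,-0.06,0.12,0,0,0,0.3],[-0.04,-0.08,0.15,0,0,0,0.3],[-0.04,-0.08,0.15,0,0,0,0.3]]]'

```text
time_s: 22.15
tcp_pos: [0.4538, 0.0831, 0.203]
ee_rot: [[-0.996, -0.005, 0.092], [-0.005, 1.0, 0.008], [-0.092, 0.007, -0.996]]
wrist_force: [0.8, 0.0, -0.1]
gripper_width: 0.7
```

Run:
```python
from station import r
from h import *
s=r.sense();print(s['tcp_pos'],s['wrist_force'])
c=r.capture('top');print(crates(c));cv2.imwrite('pics/t9.png',cv2.resize(c['image'][150:320,160:500,::-1],None,fx=2,fy=2))
W=world(c)
for nm,(u,vv) in dict(tape=(340,265),drop=(337,220),mouse=(456,240),jar=(189,264)).items(): print(nm,W[vv,u].round(3))
```

```text
[0.45380259 0.08305709 0.2029706 ] [ 0.84353138  0.03524239 -0.10881778]
{'L': (265, np.float64(0.0814), array([6.655e+02, 1.616e+02, 1.093e+02, 7.770e+01, 2.000e-01]), array([0.626, 0.107, 0.015]), array([0.705, 0.216, 0.084])), 'R': (292, np.float64(0.0823), array([ 509.6, -204.8,  112.1,   78.3,   -4.2]), array([ 0.47 , -0.262,  0.016]), array([ 0.552, -0.149,  0.084]))}
tape [0.468 0.006 0.317]
drop [0.611 0.004 0.118]
mouse [ 0.567 -0.357  0.034]
jar [0.489 0.426 0.082]
```

View pics/t9.png

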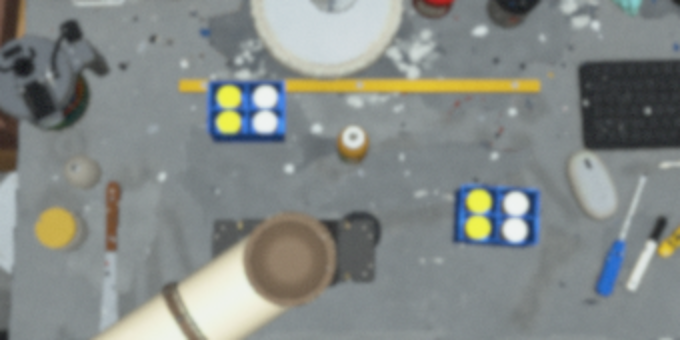

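The left crate sits against the rail at crop position (247,110), with yaw 0.2°. The other crate stands in its place at (498,215), and the bystanders look undisturbed.

```bash
python3 -c "
from station import r
print(r.finish_job())"
```

```text
the job is handed in; nothing more can be done
None
```

I tipped the left crate over, saw the orange stamp underneath, and tipped it back. I did the same with the right crate, whose underside is plain. Then I pushed the left crate along the bench against the yellow rail and handed the job in at about 22 s of the 72 s allowed; no verdict is reported.

**Stamped crate:** it stands flat with its far edge at x ≈ 0.705 m and the rail's face at about 0.708 m. The push force rose from about 5 N to 11 N and the crate stopped moving, so it is touching the rail. Its yaw is about 0.2° and the rail's about 0.1°.

**Other crate:** it stands flat with its far edge within about 2 mm of where it started.

**Bystanders:** the dropper, mouse and jar measured within 2 mm of where they began, except the jar's lid height, which read 7 mm higher (not followed up). I did not measure the viscosity cup. The tape was partly hidden by the gripper in the last view, so I could not re-measure it, but nothing touched that area.

**What went wrong:** a first try at a 15° tool tilt for the final push ran into joint limits, so I used about 5° instead.

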